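# Dock the router pallet and lock it

### The arm

A 6-joint arm with a two-finger parallel gripper is mounted at the origin on the work surface. World frame = base frame: x ahead of the robot, y to its left, z up, the work surface at z = 0. Lengths are in mm, angles in rad, forces in N, time in s.
With the tool pointing down it reaches from about 350 to 975 mm from the base axis. Payload 7.1 kg.
Tool frame: the origin (TCP) lies midway between the tips of the shut fingers; the grasp point (between the pads) lies pinch_z behind it (pinch_z is the distance from the TCP to the grasp point, in mm); z points along the fingers, y is the line along which they close (so a half turn about z gives the same grasp; the last joint's range is limited). The gripper opens to 88 mm and grips with 3 to 60 N. Pads are 20 mm wide; open, the fingers measure 115 mm over their backs; the gripper's body (75 mm by 178 mm) begins 61 mm behind the grasp point.
Start: joints at [-1.19, 0.423, 1.63, -0, 1.089, -0.019], TCP at [243.287, -575.688, 222.675] pointing down, gripper open.
Joint ranges: [-3, 3], [-0.9, 2.11], [0.09, 2.58], [-1.31, 4.45], [0.11, 2.69], [-2.54, 2.54]. Speed limits (rad/s): [2.39, 2.39, 3.01, 3.14, 3.14, 3.14].

### API

Orientations are given as a rotation vector (axis times angle).
In Python, from workcell import get_obs, get_image, close_job, pinch_z gives the robot as it stands.
- The arm moves only by the tool jog_arm, never from a script. Its argument "commands" is a list of rows, each a list of 3 entries, a list of its own where there are three numbers: the gripper command: -1 is shut, 1 is fully open, values between are in proportion, then the shift along the tool's x, y, z as a fraction of full scale, then the turn, a rotation vector about the tool's x, y, z as a fraction of full scale. In form: [[gripper, [tx, ty, tz], [rx, ry, rz]], ...]. A call has 1 to 10 rows; each row shifts and turns the commanded pose from where the row before left it, along the tool's axes as they then stand; what a row does not reach is not made up. Full scale, the value 1, is 0.1 m for a shift and 45 degrees for a turn. A row lasts 1/10 s, in which the tool goes at most 50 mm and 8.59 degrees, less where a joint would pass 70% of its speed; a pose out of reach is approached as far as the arm can. A call with a number of a shift or a turn outside -1 to 1 is refused whole. A call with a gripper value outside its range is refused whole. The fingers move at their own pace and stop on an object; the grip force is fixed at half the most. Time passes only in rows, so rows that do not move let the fingers close. It gives the time, the measured TCP pose, the force, the opening and the grip force at its end, in the units of the state.
- get_obs(): the state, without advancing time (a new reading comes with each control period).
- get_image(name): name is "scene" or "top" or "wrist"; returns a dict with "image" (420x560x3 uint8, blue, green, red), "z_map" (420x560 float32, mm along the optical axis (not along the pixel's ray), 0 where there is no reading), "intrinsics" (3x3 intrinsics, pixels), "eye" and "orientation" of the camera in the world; the wrist camera has in their place "mount" (4x4, takes a point from camera to tool coordinates, whose origin is the TCP and whose axes are the flange's). Camera axes: x right, y down, z forward; pixel columns grow to the right and rows downward; lengths in mm; the calibration is good to about 2 mm. A picture is of the moment at which its call begins: read the wrist's pose just before it.
- close_job(): hands the job in; it is judged then, once.
The state is a dict: "t": time; "qpos": joint angles; "qvel": joint speeds; "joint_torque": joint torques, N m; "ee_pos": TCP position; "orientation": TCP orientation; "ft_force": force on the tool from outside, world axes, zero at the start; "moment": the same for the moment, N m; "width": finger opening in mm; "grasp_force": force on a finger pad.
Only numpy, scipy, OpenCV 4.12 (cv2) and the standard library are available. Lean on these libraries where they do the work, as an engineer would, in place of code of your own. Each camera call takes 0.05 s, during which the arm holds its last target. There are 200 camera calls.

### The job

With a fingertip, push the plywood pallet along its rails until you feel it drop into the locating notches and its top sits flush with the blue side guides. Then push the red knob of the lock bolt so that the bolt goes fully home over the edge of the pallet. Only push: do not lift the pallet off its rails, and leave the other things on the bench alone.

Things in the scene. Friction and masses are not known exactly. Their poses are not given: they have to be found in the camera images.
- dock: Pallet dock fixed to the bench. Origin at bench level straight below the pallet origin when home; +y along the rails, the way to push; +x towards the lock bolt; z up. Dark base 174 mm wide, y -235 to +120. Two bright rails, |x| 22 to 67, tops 25 above the bench; open channel between them, floor at 8. Blue side guides |x| 67 to 77, tops at 39. No end stop: the notches alone locate the pallet.
- notch (a point): Middle of the dark floor of one of four notches in the rails, each 22 mm long (along y), 8 deep, floor 17 above the bench: this one at dock x = +52, y = +55; its twin at x = -52, y = +55; the other pair at x = +32 and -32, y = -55. Only the matching feet of the pallet meet each pair, so the pallet drops level, 8 mm, and further pushing meets a hard stop.
- pallet: Loose plywood pallet 130 (x) by 150 (y) mm, about 0.45 kg, metal workpiece on top. Origin at its centre, at the underside of its four 10 mm feet; plywood 10 to 22 mm above the origin. Axes as the dock. Origin 25 mm above the bench on the rails, 17 when home (plywood top 39, flush with the guides). Starts 60 to 130 mm short of home (dock -y). 2 mm side play, 3 mm play either way along y in the notches.
- push_edge (a point): Middle of the rear (-y) edge of the plywood, half way up its 12 mm thickness, 75 mm behind the pallet centre, 16 mm above the pallet origin: 41 mm above the bench on the rails, 33 mm when home. Push here with a fingertip; sliding takes 2 to 5 N. The workpiece and its two yellow clamps begin 43 mm ahead of this edge and rise 17 mm above the plywood.
- bolt (a joint): Lock bolt: steel tongue 24 mm wide with a red upright knob, grey housing on the +x side of the dock at dock y = +30 mm. Slides towards dock -x, no spring, about 2.5 N friction. In m: 0 drawn back, 0.034 fully home (hard stop, tongue 21 mm over the pallet). Starts at 0 to 0.008. Tongue 41.5 to 49.5 mm above the bench; it passes over the pallet only when the pallet is down.
- bolt_knob (a point): Centre of the top of the red knob on the bolt, 82 mm above the bench. The knob is an upright cylinder 14 mm in diameter and 32 mm tall, standing on the tongue. At bolt value 0 it is at dock x = 104 mm, y = 30 mm; it moves towards -x as the bolt goes home. Push on its outer (+x) side, above the tongue and the housing (housing no higher than 50 mm).
- screwdriver: Bystander: orange-handled screwdriver 190 mm long lying beside the dock on its +x side, behind the bolt. Origin near its middle.
- jar: Bystander: small jar, 50 mm in diameter, 60 mm tall, standing beyond the +y end of the dock. Origin under its centre.
- mug: Bystander: blue mug, 80 mm in diameter, 90 mm tall. Origin under its centre.
- tape: Bystander: yellow roll of tape, 90 mm in diameter, 30 mm high, lying flat. Origin under its centre.
- multimeter: Bystander: yellow multimeter 150 by 78 by 40 mm lying on its back. Origin under its centre.
- wrench: Bystander: steel wrench 180 mm long lying on the bench. Origin near its middle.
- timber: Bystander: length of timber 220 by 45 by 35 mm lying on the bench. Origin under its centre.
There are look-alikes about, which are no part of the job. Of the things shaped like the pallet, the plywood one is meant.

How it is judged:
By the outcome, as a careful person would: the job done as asked, in the order asked, and still so for the second after the job is handed in, with the robot touching nothing.
It also fails if it takes over 48 s, if anything falls off the work surface, if the arm or the gripper's body presses on something with over 40 N, if the wrist force passes 120 N, or if a joint passes its speed limit or range.

## Working session

There is one attempt and no reset: what is moved stays moved. The work goes in short steps, Python scripts to look and compute and a tool call to move; the robot and the scene stay as the last step left them, time stands still between calls to the robot, and variables do not carry over. Pictures are saved under pics/ and viewed, at most 10 in all, crops included, and the job is handed in when it is done.

Besides the shell and the picture viewer there is one more tool, called after ">>>" in YAML: its name, and indented under it one key for each argument. jog_arm: Moves the arm, as the interface text tells. Its arguments: {"type":"object","properties":{"commands":{"type":"array","items":{"type":"array"}}},"required":["commands"]}

```bash
mkdir -p pics; cat > h.py <<'E'
import numpy as np, cv2
from scipy.spatial.transform import Rotation as R
from workcell import get_obs,get_image,close_job,pinch_z
def rot(o):
    o=np.array(o,float)
    return o if o.shape==(3,3) else (R.from_rotvec(o.ravel()).as_matrix() if o.size==3 else R.from_quat(o).as_matrix())
def cloud(name):
    ob=get_obs(); d=get_image(name); K=np.array(d["intrinsics"]); z=d["z_map"].astype(float)
    v,u=np.mgrid[:z.shape[0],:z.shape[1]]
    P=np.stack([(u-K[0,2])/K[0,0]*z,(v-K[1,2])/K[1,1]*z,z],-1)
    if "mount" in d:
        M=np.array(d["mount"]); P=P@M[:3,:3].T+M[:3,3]; P=P@rot(ob["orientation"]).T+ob["ee_pos"]
    else: P=P@rot(d["orientation"]).T+np.array(d["eye"])
    P[z==0]=np.nan
    return d["image"],P
E
python3 - <<'E'
from h import *
o=get_obs();print(o,pinch_z)
for n in("top","scene"):
    i,P=cloud(n);cv2.imwrite(f"pics/{n}0.png",i);np.save(f"{n}.npy",P)
d=get_image("top");print(d["eye"],d["orientation"],d["intrinsics"])
E
```

```text
{'t': 0.0, 'qpos': array([-1.19000480e+00,  4.23866853e-01,  1.63065310e+00,  5.95680826e-06,
        1.08860989e+00, -1.89935029e-02]), 'qvel': array([-0.0001373 , -0.00057376,  0.00047567,  0.00168217, -0.00033483,
        0.00048223]), 'joint_torque': array([-9.42471888e-05, -5.44628763e+01, -2.73667163e+01,  6.43125409e-02,
        2.25702964e-02, -1.22394067e-04]), 'ee_pos': array([ 243.08990558, -575.19927052,  221.89995697]), 'orientation': array([-3.07755493e+00, -6.23502461e-01,  4.26066476e-04]), 'ft_force': array([0.55289289, 0.69062592, 0.34244128]), 'moment': array([-0.00205355,  0.0065013 ,  0.01003424]), 'grasp_force': 0.0, 'width': 87.68996722310743} 18.700000000000003
[ 389.09670123   23.01665663 1805.46169614] [-2.19167558  2.17364278 -0.04787417] [[501.566747     0.         281.33990564]
 [  0.         501.566747   213.53564548]
 [  0.           0.           1.        ]]
```

View pics/top0.png

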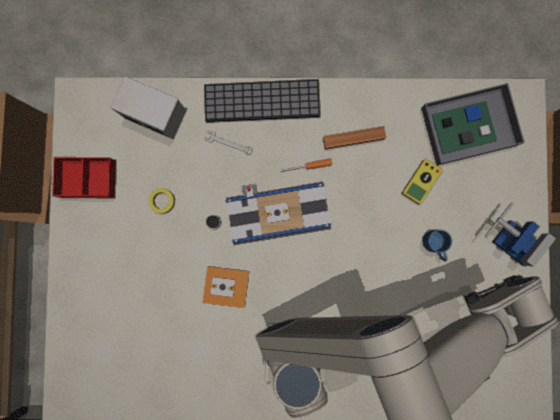

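View pics/scene0.png

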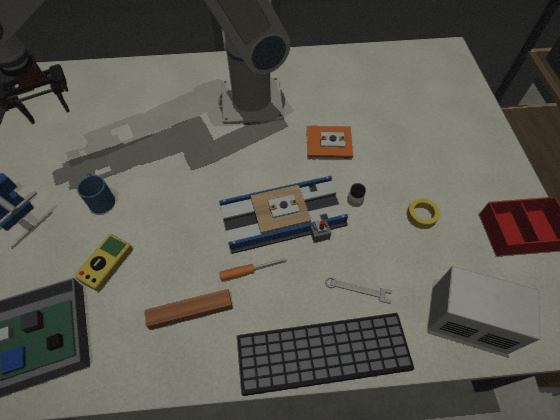

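The top view shows the dock at about (280,212), with the plywood pallet at (280,213), the bolt and red knob at (250,190), and the jar at (213,222). The orange look-alike is at (226,287). Dock +y points left in the image. Next I fit the guides, pallet and knob by colour.

```bash
cat > fit.py <<'E'
from h import *
def meas(n,i,P,verbose=True):
    hsv=cv2.cvtColor(i,cv2.COLOR_BGR2HSV).astype(int); H,S,V=hsv[...,0],hsv[...,1],hsv[...,2]
    Z=P[...,2]
    with np.errstate(invalid='ignore'):
        roi=(P[...,0]>200)&(P[...,0]<700)&(P[...,1]>-200)&(P[...,1]<260)
        bl=roi&(H>100)&(H<125)&(S>120)&(Z>28)&(Z<48)
        red=roi&((H<6)|(H>174))&(S>140)&(Z>55)&(Z<100)
        ply=roi&(H>8)&(H<25)&(S>50)&(S<190)&(V>90)&(Z>33)&(Z<56)
    B=P[bl]; print(n,"blue",len(B))
    r=cv2.minAreaRect(B[:,:2].astype(np.float32)); print(" guides rect",r)
    if red.any(): print(" knob med",np.median(P[red],0),np.ptp(P[red],axis=0),"top",np.mean(P[red&(Z>78)],0),red.sum())
    m=cv2.morphologyEx(ply.astype(np.uint8),cv2.MORPH_OPEN,np.ones((3,3)))
    k,l,st,_=cv2.connectedComponentsWithStats(m)
    for j in range(1,k):
        if st[j,4]>150:
            q=P[l==j]; print(" ply",st[j],np.median(q[:,2]),cv2.minAreaRect(q[:,:2].astype(np.float32)))
    return bl,red,ply
E
python3 - <<'E'
from fit import *
for n in("top","scene"): meas(n,cv2.imread(f"pics/{n}0.png"),np.load(f"{n}.npy"))
E
```

```text
top blue 376
 guides rect ((500.1513977050781, 65.90210723876953), (153.8629150390625, 343.0340576171875), 9.99560832977295)
 knob med [580.98695505 167.8260637   80.76889998] [ 7.30279588  7.59296959 12.23351368] top [581.72512775 168.0629587   82.69042706] 8
 ply [ 257  191   47   43 1111] 46.240791299962666 ((501.16156005859375, 57.99327087402344), (129.86830139160156, 149.53414916992188), 9.718685150146484)
scene blue 614
 guides rect ((503.873779296875, 68.849609375), (155.76910400390625, 350.2781066894531), 10.084744453430176)
 knob med [587.46850895 171.93476408  73.58746436] [11.26634596 11.18882316 27.45205399] top [584.43188521 172.34028591  80.29637018] 29
 ply [ 251  186   59   46 1348] 46.14604559880354 ((502.542724609375, 61.654022216796875), (131.51991271972656, 149.00082397460938), 9.765746116638184)
```

>>> jog_arm:
  commands:
    - [-1,[0,0,0],[0,0,0.145]]
    - [-1,[0,0,0],[0,0,0.145]]
    - [-1,[0.2,-0.26,0],[0,0,0]]
    - [-1,[0.2,-0.26,0],[0,0,0]]
    - [-1,[0.2,-0.26,0],[0,0,0]]
    - [-1,[0.2,-0.26,0],[0,0,0]]
    - [-1,[0.2,-0.26,0],[0,0,0]]
    - [-1,[0.2,-0.26,0],[0,0,0]]
    - [-1,[0.2,-0.26,0],[0,0,0]]
    - [-1,[0.2,-0.26,0],[0,0,0]]

```text
t: 1.15
ee_pos: [365.7, -342.1, 222.6]
orientation: [-3.13, -0.27, 0.0]
ft_force: [-0.1, -0.1, 0.1]
width: 11.2
grasp_force: 0.0
```

>>> jog_arm:
  commands:
    - [-1,[0.2,-0.26,0],[0,0,0]]
    - [-1,[0.2,-0.26,0],[0,0,0]]
    - [-1,[0.2,-0.26,0],[0,0,0]]
    - [-1,[0.2,-0.26,0],[0,0,0]]
    - [-1,[0.2,-0.26,0],[0,0,0]]
    - [-1,[0.2,-0.26,0],[0,0,0]]
    - [-1,[0.2,-0.26,0],[0,0,0]]
    - [-1,[0.2,-0.26,0],[0,0,0]]
    - [-1,[0.1,-0.1,0],[0,0,0]]
    - [-1,[0,0,0],[0,0,0]]

```text
t: 2.15
ee_pos: [496.1, -98.5, 222.6]
orientation: [3.13, 0.274, 0.0]
ft_force: [-0.6, -0.2, -0.5]
width: 0.5
grasp_force: 0.0
```

```bash
python3 - <<'E'
from fit import *
o=get_obs();print(o["t"],o["ee_pos"],o["orientation"],o["ft_force"],o["width"]);print(rot(o["orientation"]).round(3))
i,P=cloud("wrist");cv2.imwrite("pics/w1.png",i);np.save("w1.npy",P)
meas("wrist",i,P)
E
```

```text
2.15 [496.13922919 -98.46128257 222.56605369] [3.12959813e+00 2.73958676e-01 2.03474999e-05] [-0.63022027 -0.24225373 -0.45201904] 0.4803310640375046
[[ 0.985  0.174  0.   ]
 [ 0.174 -0.985 -0.   ]
 [ 0.     0.    -1.   ]]
wrist blue 5483
 guides rect ((504.9292907714844, 45.71729278564453), (154.03652954101562, 308.92156982421875), 9.905899047851562)
 ply [   26    93   173   135 15239] 47.11652447654279 ((500.99652099609375, 60.34574890136719), (128.59078979492188, 150.99664306640625), 10.007736206054688)
```

View pics/w1.png

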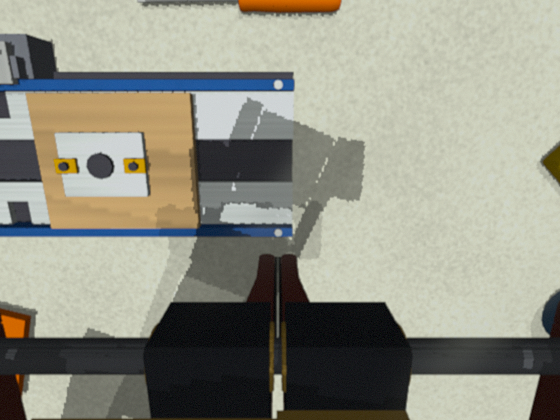

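The wrist view shows the plywood rear edge at column 197 and the dock's rear end at column 293, with the fingertips at (279,260) still behind and beside it. The dock origin fits at about (491,125) with a yaw of 9.95°, so the pallet is 65 mm short. Next I line up behind the edge and go down.

>>> jog_arm:
  commands:
    - [-1,[0.17,-0.15,0],[0,0,0]]
    - [-1,[0.17,-0.15,0],[0,0,0]]
    - [-1,[0,0,0.3],[0,0,0]]
    - [-1,[0,0,0.3],[0,0,0]]
    - [-1,[0,0,0.3],[0,0,0]]
    - [-1,[0,0,0.3],[0,0,0]]
    - [-1,[0,0,0.3],[0,0,0]]
    - [-1,[0,0,0.3],[0,0,0]]
    - [-1,[0,0,0.12],[0,0,0]]
    - [-1,[0,0,0],[0,0,0]]

```text
t: 3.2
ee_pos: [522.3, -65.0, 29.3]
orientation: [-3.129, -0.268, 0.006]
ft_force: [-0.8, -0.1, 0.7]
width: 0.2
grasp_force: 0.0
```

>>> jog_arm:
  commands:
    - [-1,[0,-0.1,0],[0,0,0]]
    - [-1,[0,-0.1,0],[0,0,0]]
    - [-1,[0,-0.05,0],[0,0,0]]
    - [-1,[0,-0.05,0],[0,0,0]]
    - [-1,[0,-0.05,0],[0,0,0]]
    - [-1,[0,-0.05,0],[0,0,0]]

```text
t: 3.8
ee_pos: [517.1, -24.1, 31.0]
orientation: [3.13, 0.27, 0.001]
ft_force: [0.1, 0.6, -0.0]
width: 0.5
grasp_force: 0.0
```

>>> jog_arm:
  commands:
    - [-1,[0,-0.04,0],[0,0,0]]
    - [-1,[0,-0.04,0],[0,0,0]]
    - [-1,[0,-0.04,0],[0,0,0]]
    - [-1,[0,-0.04,0],[0,0,0]]
    - [-1,[0,-0.04,0],[0,0,0]]
    - [-1,[0,-0.04,0],[0,0,0]]
    - [-1,[0,-0.04,0],[0,0,0]]
    - [-1,[0,-0.04,0],[0,0,0]]
    - [-1,[0,-0.04,0],[0,0,0]]
    - [-1,[0,-0.04,0],[0,0,0]]

```text
t: 4.8
ee_pos: [510.1, 15.1, 30.7]
orientation: [-3.13, -0.27, 0.0]
ft_force: [0.9, -2.8, 2.9]
width: 0.4
grasp_force: 1.4
```

```bash
python3 - <<'E'
from fit import *
o=get_obs();print(o["t"],o["ee_pos"],o["ft_force"])
for n in("top","wrist"):
    i,P=cloud(n);cv2.imwrite(f"pics/{n}2.png",i);meas(n,i,P)
E
```

```text
4.8 [510.08821156  15.06042377  30.66706333] [ 0.9027832  -2.79938801  2.91441307]
top blue 197
 guides rect ((500.1732177734375, 66.33797454833984), (153.59603881835938, 343.44305419921875), 10.14044189453125)
 knob med [580.98447071 167.90089     81.42548384] [8.01213266 7.62969075 9.73482013] top [580.78509991 167.09376969  82.29317877] 8
 ply [246 196  26  40 525] 46.24854813296838 ((489.1990966796875, 124.72421264648438), (129.52903747558594, 91.29743194580078), 9.317607879638672)
wrist blue 14697
 guides rect ((507.649658203125, 22.434776306152344), (154.33798217773438, 262.5782470703125), 10.024059295654297)
 knob med [520.83791918  15.86637561  69.51524966] [ 4.45207022 21.61021004 34.14092891] top [520.7547086   17.82254513  83.25339962] 510
 ply [    0   147   258   165 28383] 47.09859175707611 ((524.0816650390625, 85.18348693847656), (76.09600830078125, 113.04954528808594), 9.886106491088867)
 ply [  17  375  131   30 3781] 47.097037071190385 ((437.4786682128906, 103.71295166015625), (19.906564712524414, 65.36056518554688), 10.006638526916504)
```

View pics/wrist2.png

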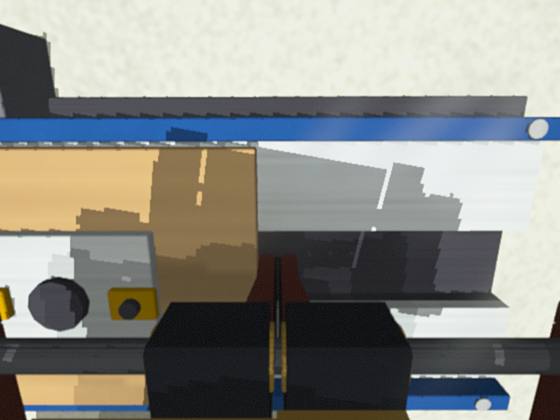

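The wrist view shows the fingertip on the plywood's rear edge at (257,260). The pallet is still up, with its top at z 47, and has about 26 mm to go.

>>> jog_arm:
  commands:
    - [-1,[0,-0.03,0],[0,0,0]]
    - [-1,[0,-0.03,0],[0,0,0]]
    - [-1,[0,-0.03,0],[0,0,0]]
    - [-1,[0,-0.03,0],[0,0,0]]
    - [-1,[0,-0.03,0],[0,0,0]]
    - [-1,[0,-0.02,0],[0,0,0]]
    - [-1,[0,-0.02,0],[0,0,0]]

```text
t: 5.6
ee_pos: [506.8, 33.6, 30.7]
orientation: [-3.13, -0.27, 0.0]
ft_force: [0.3, -1.2, 0.0]
width: 0.4
grasp_force: 0.7
```

>>> jog_arm:
  commands:
    - [-1,[0,-0.02,0],[0,0,0]]
    - [-1,[0,-0.02,0],[0,0,0]]

```text
t: 5.8
ee_pos: [506.2, 37.5, 30.7]
orientation: [-3.13, -0.27, 0.0]
ft_force: [-0.4, -1.1, -0.8]
width: 0.8
grasp_force: 0.5
```

>>> jog_arm:
  commands:
    - [-1,[0,-0.02,0],[0,0,0]]

```text
t: 5.9
ee_pos: [505.9, 39.5, 30.7]
orientation: [-3.13, -0.27, -0.0]
ft_force: [0.3, -1.4, 0.0]
width: 0.4
grasp_force: 0.7
```

>>> jog_arm:
  commands:
    - [-1,[0,-0.02,0],[0,0,0]]

```text
t: 6.0
ee_pos: [505.6, 41.4, 30.7]
orientation: [3.13, 0.27, 0.0]
ft_force: [-0.2, -1.6, -0.5]
width: 0.3
grasp_force: 0.8
```

```bash
python3 - <<'E'
from fit import *
o=get_obs();print(o["t"],o["ee_pos"],o["ft_force"])
for n in("scene","wrist"):
    i,P=cloud(n);cv2.imwrite(f"pics/{n}3.png",i);meas(n,i,P)
E
```

```text
6.0 [505.56600147  41.44438144  30.72328502] [-0.18125078 -1.64142233 -0.45741769]
scene blue 548
 guides rect ((502.857177734375, 69.40519714355469), (155.4246368408203, 351.53240966796875), 10.008626937866211)
 knob med [587.72941279 171.63897262  76.66186279] [ 73.01014076 125.67531992  27.44115332] top [584.64437192 172.2769131   80.6755741 ] 28
 ply [297 182  34  42 531] 38.13951507501429 ((488.2205505371094, 149.5266571044922), (131.69076538085938, 103.82437133789062), 8.438898086547852)
wrist blue 17242
 guides rect ((505.09844970703125, 37.830902099609375), (153.87460327148438, 286.5756530761719), 9.889947891235352)
 knob med [516.51667494  41.83336219  68.96641698] [ 4.71775456 22.33397524 34.224564  ] top [516.19886177  44.14834587  84.2281395 ] 486
 ply [    0   146   259   157 27349] 39.08206955939784 ((519.414794921875, 114.30227661132812), (75.6976318359375, 119.18690490722656), 9.926080703735352)
 ply [  17  375  130   19 2337] 39.01183964119855 ((427.1424255371094, 135.2503662109375), (16.39735221862793, 70.59953308105469), 10.201330184936523)
```

The plywood top is now at z 39 and level on both sides, so the pallet has dropped in. Now I back off, rise and move round to the outer side of the knob.

>>> jog_arm:
  commands:
    - [-1,[0,0.1,0],[0,0,0]]
    - [-1,[0,0.1,0],[0,0,0]]
    - [-1,[0,0,-0.3],[0,0,0]]
    - [-1,[0,0,-0.3],[0,0,0]]
    - [-1,[0,0,-0.3],[0,0,0]]
    - [-1,[0.27,-0.27,0],[0,0,0]]
    - [-1,[0.27,-0.27,0],[0,0,0]]
    - [-1,[0.27,-0.27,0],[0,0,0]]
    - [-1,[0.27,-0.27,0],[0,0,0]]
    - [-1,[0.28,-0.27,0],[0,0,0]]

```text
t: 7.1
ee_pos: [620.8, 178.1, 120.7]
orientation: [3.13, 0.269, -0.0]
ft_force: [-0.2, 0.1, -0.3]
width: 0.4
grasp_force: 0.0
```

>>> jog_arm:
  commands:
    - [-1,[0,0,0],[0,0,0]]
    - [-1,[0,0,0],[0,0,0]]

```text
t: 7.3
ee_pos: [619.8, 177.4, 120.2]
orientation: [3.13, 0.271, -0.001]
ft_force: [-0.7, 0.4, -0.5]
width: 0.6
grasp_force: 0.0
```

```bash
python3 - <<'E'
from fit import *
o=get_obs();print(o["t"],o["ee_pos"],o["ft_force"])
for n in("top","scene"):
    i,P=cloud(n);cv2.imwrite(f"pics/{n}4.png",i);meas(n,i,P)
    if n=="scene": cv2.imwrite("pics/s4c.png",cv2.resize(i[150:270,200:380],None,fx=4,fy=4))
E
```

```text
7.3 [619.75109603 177.40470751 120.16102511] [-0.65341624  0.44095705 -0.4819132 ]
top blue 215
 guides rect ((512.3814697265625, -3.974639892578125), (153.30763244628906, 201.58578491210938), 10.126574516296387)
scene blue 554
 guides rect ((505.3362121582031, 49.8450927734375), (158.04148864746094, 311.4638366699219), 9.750946044921875)
 knob med [587.21664476 170.63321116  73.04083642] [10.31362395  9.96406873 26.5764032 ] top [584.49454216 171.54257232  80.2179476 ] 29
 ply [272 192  20  36 276] 37.90490106938546 ((501.2920227050781, 65.75933837890625), (129.8470458984375, 28.708576202392578), 11.333507537841797)
```

View pics/s4c.png

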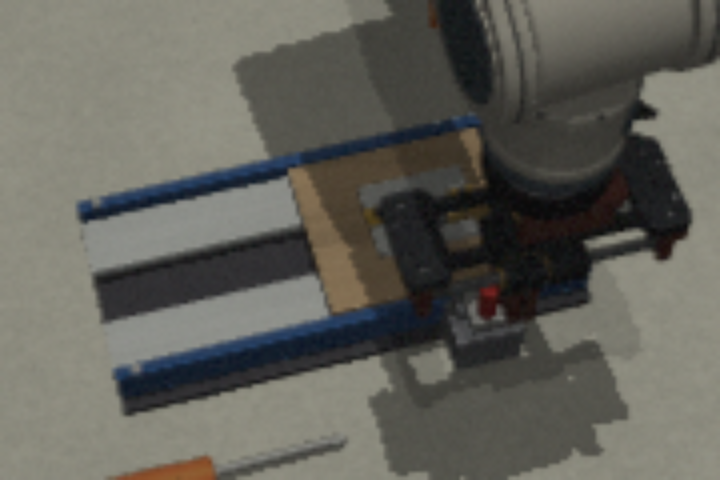

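The crop shows the pallet down between the guides. The knob at (488,300) is clear, with the fingertips hovering outside it. Going down and pushing.

>>> jog_arm:
  commands:
    - [-1,[0,0,0.2],[0,0,0]]
    - [-1,[0,0,0.2],[0,0,0]]
    - [-1,[0,0,0.2],[0,0,0]]
    - [-1,[0,0,0],[0,0,0]]
    - [-1,[-0.05,0,0],[0,0,0]]
    - [-1,[-0.05,0,0],[0,0,0]]
    - [-1,[-0.05,0,0],[0,0,0]]
    - [-1,[-0.05,0,0],[0,0,0]]
    - [-1,[-0.03,0,0],[0,0,0]]

```text
t: 8.3
ee_pos: [597.6, 174.1, 61.6]
orientation: [-3.13, -0.27, -0.004]
ft_force: [2.0, -0.2, 0.2]
width: 0.1
grasp_force: 1.3
```

>>> jog_arm:
  commands:
    - [-1,[-0.04,0,0],[0,0,0]]
    - [-1,[-0.04,0,0],[0,0,0]]
    - [-1,[-0.04,0,0],[0,0,0]]
    - [-1,[-0.03,0,0],[0,0,0]]
    - [-1,[-0.03,0,0],[0,0,0]]

```text
t: 8.8
ee_pos: [579.3, 170.9, 60.8]
orientation: [-3.13, -0.27, -0.0]
ft_force: [3.0, -0.2, 1.9]
width: 0.2
grasp_force: 1.4
```

>>> jog_arm:
  commands:
    - [-1,[-0.02,0,0],[0,0,0]]
    - [-1,[-0.02,0,0],[0,0,0]]

```text
t: 9.0
ee_pos: [575.4, 170.2, 60.7]
orientation: [-3.13, -0.27, -0.0]
ft_force: [2.0, -0.7, 3.0]
width: 0.5
grasp_force: 1.3
```

>>> jog_arm:
  commands:
    - [-1,[-0.02,0,0],[0,0,0]]

```text
t: 9.1
ee_pos: [573.4, 169.8, 60.7]
orientation: [-3.13, -0.27, -0.0]
ft_force: [3.5, 0.3, 2.3]
width: 0.6
grasp_force: 1.3
```

>>> jog_arm:
  commands:
    - [-1,[-0.02,0,0],[0,0,0]]

```text
t: 9.2
ee_pos: [571.5, 169.5, 60.7]
orientation: [-3.13, -0.27, -0.0]
ft_force: [5.1, 0.6, 1.6]
width: 0.5
grasp_force: 3.1
```

>>> jog_arm:
  commands:
    - [-1,[-0.01,0,0],[0,0,0]]

```text
t: 9.3
ee_pos: [571.4, 169.5, 60.8]
orientation: [-3.13, -0.27, -0.003]
ft_force: [7.1, 1.1, -1.4]
width: -0.1
grasp_force: 3.5
```

>>> jog_arm:
  commands:
    - [-1,[-0.01,0,0],[0,0,0]]

```text
t: 9.4
ee_pos: [571.3, 169.5, 60.9]
orientation: [-3.129, -0.27, -0.006]
ft_force: [9.6, 0.6, -3.5]
width: 0.3
grasp_force: 4.7
```

The force is climbing with no movement, which is the hard stop. One more firm push, then back off and check.

>>> jog_arm:
  commands:
    - [-1,[-0.02,0,0],[0,0,0]]
    - [-1,[0,0,0],[0,0,0]]

```text
t: 9.6
ee_pos: [571.1, 169.5, 61.1]
orientation: [-3.129, -0.27, -0.012]
ft_force: [13.6, 1.7, -6.9]
width: 0.4
grasp_force: 6.4
```

>>> jog_arm:
  commands:
    - [-1,[0.1,0,0],[0,0,0]]
    - [-1,[0.2,0,0],[0,0,0]]
    - [-1,[0,0,-0.3],[0,0,0]]
    - [-1,[0,0,-0.3],[0,0,0]]
    - [-1,[0,0,-0.3],[0,0,0]]
    - [-1,[0,0.4,-0.2],[0,0,0]]
    - [-1,[0,0.4,0],[0,0,0]]
    - [-1,[0,0.4,0],[0,0,0]]
    - [-1,[0,0.4,0],[0,0,0]]
    - [-1,[0,0.4,0],[0,0,0]]

```text
t: 10.6
ee_pos: [630.2, -24.4, 170.0]
orientation: [-3.129, -0.27, 0.005]
ft_force: [0.9, 0.5, 0.5]
width: 0.6
grasp_force: 0.0
```

>>> jog_arm:
  commands:
    - [-1,[0,0.4,0],[0,0,0]]
    - [-1,[0,0.4,0],[0,0,0]]
    - [-1,[0,0,0],[0,0,0]]

```text
t: 10.9
ee_pos: [644.6, -106.1, 169.9]
orientation: [3.13, 0.263, -0.003]
ft_force: [0.6, 0.1, 0.4]
width: 0.5
grasp_force: 0.0
```

```bash
python3 - <<'E'
from fit import *
o=get_obs();print(o["t"],o["ee_pos"],o["ft_force"])
for n in("top","scene"):
    i,P=cloud(n);cv2.imwrite(f"pics/{n}5.png",i);meas(n,i,P)
    if n=="scene": cv2.imwrite("pics/s5c.png",cv2.resize(i[150:300,200:380],None,fx=4,fy=4))
E
```

```text
10.9 [ 644.57252683 -106.06382866  169.88023086] [0.55522525 0.06235358 0.44529729]
top blue 288
 guides rect ((495.764404296875, 90.68570709228516), (153.81271362304688, 293.6314697265625), 10.002598762512207)
 knob med [553.04197832 162.86460585  81.55877087] [ 7.95313154  3.95060253 10.63840931] top [552.33503794 162.86077623  82.53053043] 6
 ply [257 194  28  37 377] 39.40176383587573 ((495.7157897949219, 90.95536804199219), (127.2177734375, 84.51412200927734), 11.25278091430664)
scene blue 598
 guides rect ((502.1260986328125, 68.47660827636719), (156.77122497558594, 350.33782958984375), 10.156073570251465)
 knob med [559.85913327 167.07283713  75.13555696] [13.29728926 11.49351576 29.83686821] top [555.48070586 167.6844883   81.16183537] 32
 ply [ 273  182   59   46 1221] 38.320384390980394 ((491.786376953125, 126.290771484375), (131.31980895996094, 149.17750549316406), 9.884286880493164)
```

View pics/s5c.png

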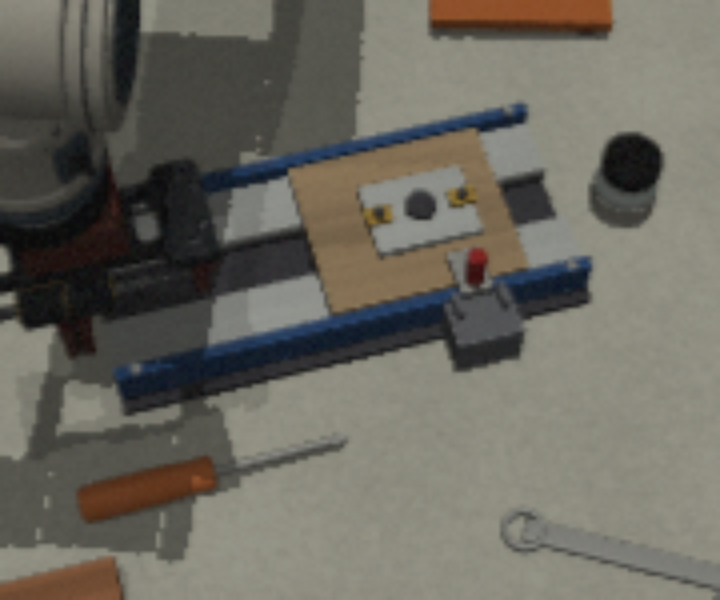

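The crop shows the pallet down and flush. The tongue reaches over its edge with the knob at (477,265), the bystanders haven't moved, and the arm is clear. The knob travelled about 29 mm to the hard stop.

```bash
python3 -c "from workcell import close_job;print(close_job())"
```

```text
the job is handed in; nothing more can be done
None
```

The pallet is down in its notches with its top flush with the guides, the lock bolt was pushed to its hard stop over the pallet's edge, and the job is handed in at about 11 s of robot time; no verdict was returned.

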